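# Swap two storage tubs between their colour-coded trays and stack the third

## Robot

A 6-joint arm with a two-finger parallel gripper is mounted at the origin on a cart in front of the work surface, level with it; the furniture and walls round the work are solid. World frame = base frame: x ahead of the robot, y to its left, z up, the work surface at z = 0. Lengths are in m, angles in rad, forces in N, time in s.
With the tool pointing down it reaches from about 0.375 to 0.9 m from the base axis. Payload 3.1 kg.
Tool frame: the origin (TCP) lies midway between the tips of the shut fingers; the grasp point (between the pads) lies robot.grip_depth behind it (robot.grip_depth is the distance from the TCP to the grasp point, in m); z points along the fingers, y is the line along which they close (so a half turn about z gives the same grasp; the last joint's range is limited). The gripper opens to 87 mm and grips with 3 to 60 N. Pads are 19 mm wide; open, the fingers measure 117 mm over their backs; the gripper's body (75 mm by 190 mm) begins 51 mm behind the grasp point.
Start: joints at [1.075, 0.527, 1.433, -0, 1.181, -0.178], TCP at [0.195, 0.594, 0.223] pointing down, gripper open.
Joint ranges: [-3.08, 3.08], [-0.75, 2.2], [0.22, 2.44], [-1.43, 4.57], [0, 2.65], [-2.85, 2.85]. Speed limits (rad/s): [2.79, 2.79, 3.14, 3.14, 3.14, 3.14].

## Interface

Orientations are given as a unit quaternion [x, y, z, w].
In Python, from rig import robot gives the robot as it stands.
- The arm moves only by the tool tcp_steps, called after ">>>" as name(argument=value, ...), one argument or row to a line, values as JSON. Schema: {"type":"object","properties":{"steps":{"type":"object","properties":{"sx":{"type":"array","items":{"type":"number"},"minItems":1,"maxItems":20},"sy":{"type":"array","items":{"type":"number"},"minItems":1,"maxItems":20},"sz":{"type":"array","items":{"type":"number"},"minItems":1,"maxItems":20},"spin":{"type":"array","items":{"type":"number"},"minItems":1,"maxItems":20}},"additionalProperties":false,"required":["sx","sy","sz","spin"]},"jaw":{"type":"number"},"grip_n":{"type":"number"},"only":{"type":"string"},"quiet":{"type":"boolean"},"lines":{"type":"string"}},"required":["steps"],"additionalProperties":false}. steps is an object with one list for each field, all of the same length, 1 to 20, a row being the entries at one place: sx, sy, sz (the shift in m), spin (a turn about the tool's z in rad); each row shifts and turns the commanded pose from where the row before left it, along the tool's axes as they then stand; what a row does not reach is not made up. A row lasts 1/12 s, in which the tool goes at most 0.0417 m and 0.125 rad, less where a joint would pass 70% of its speed; a pose out of reach is approached as far as the arm can. jaw is the finger opening in m, set as the call begins (left out keeps the last). The fingers move at their own pace and stop on an object; grip_n is the grip in N (left out, the last holds). Time passes only in rows, so rows that do not move let the fingers close. The tool returns the time, the measured TCP pose, the force, the opening and the grip force at its end. only (a regular expression) keeps the lines of the reply that match it, lines (a string "A,B") keeps lines A to B, and quiet returns only ok. Input that does not fit is refused with a message, and nothing moves.
- robot.get_obs(): the state, without advancing time (a new reading comes with each control period).
- robot.camera(name): name is "scene" or "top" or "wrist"; returns a dict with "img" (480x640x3 uint8, red, green, blue), "fx", "fy", "cx", "cy" (pixels), "k1" (the pictures are not rectified: a ray, as slopes to the right and down, at radius r is drawn at 1 + k1 r^2 times it, then the intrinsics apply), "xyz" and "attitude" of the camera in the world. Camera axes: x right, y down, z forward; pixel columns grow to the right and rows downward; lengths in m; the calibration is good to about 2 mm. A picture is of the moment at which its call begins. There is no depth.
- robot.hand_in(): hands the job in; it is judged then, once.
The state is a dict: "time": time; "q": joint angles; "joint_velocities": joint speeds; "joint_torque": joint torques, N m; "position": TCP position; "tool_rot": TCP orientation; "ft_force": force on the tool from outside, world axes, zero at the start; "moment": the same for the moment, N m; "grip_width": finger opening in m; "grip_force": force on a finger pad.
Only numpy, scipy, OpenCV 4.12 (cv2) and the standard library are available. Lean on these libraries where they do the work, as an engineer would, in place of code of your own. Each camera call takes 0.05 s, during which the arm holds its last target. There are 200 camera calls.

## Task

The tubs with the blue and the orange lid stand in each other's trays: swap them, so that each stands flat in the tray of its own colour (the grey tray is free to put one aside), and have the green-lidded tub end up stacked on the blue-lidded one, lengthwise the same way, with its four feet down in the recesses of the blue lid. Keep the tubs upright all the time and leave the cup, the clay pack and the loop tool where they are.

Things in the scene. Friction and masses are not known exactly. Their poses are not given: they have to be found in the camera images.
- tub_blue: loose 0.18 kg tub, grey body, blue lid, 88 (x, 93 over clips) x 56 (y) x 55 mm high, half-turn symmetric; origin: centre of underside of feet, z up. Grip across y at the lid (z 41 to 55). 4 round feet 6 tall, 12 wide tapering to 9, at x +-31, y +-15; lid has 20 x 20 recesses, 5 deep, at the same x, y: a tub seated on it has its origin 50 mm above this one's. Starts in the orange tray.
- tub_orange: loose 0.18 kg tub, grey body, orange lid, 88 (x, 93 over clips) x 56 (y) x 55 mm high, half-turn symmetric; origin: centre of underside of feet, z up. Grip across y at the lid (z 41 to 55). 4 round feet 6 tall, 12 wide tapering to 9, at x +-31, y +-15; lid has 20 x 20 recesses, 5 deep, at the same x, y: a tub seated on it has its origin 50 mm above this one's. Starts in the blue tray.
- tub_green: loose 0.18 kg tub, grey body, green lid, 88 (x, 93 over clips) x 56 (y) x 55 mm high, half-turn symmetric; origin: centre of underside of feet, z up. Grip across y at the lid (z 41 to 55). 4 round feet 6 tall, 12 wide tapering to 9, at x +-31, y +-15; lid has 20 x 20 recesses, 5 deep, at the same x, y: a tub seated on it has its origin 50 mm above this one's. Starts on the bare table.
- tray_blue: shallow open blue tray fixed to the table, 112 x 80 mm outside, 104 x 72 mm inside, rim top at 10 mm, floor 4 mm above the table; origin at the centre of its underside, x along its length. A tub standing in it has its origin 4 mm above the tray's. Target of the blue-lidded tub.
- tray_orange: shallow open orange tray fixed to the table, 112 x 80 mm outside, 104 x 72 mm inside, rim top at 10 mm, floor 4 mm above the table; origin at the centre of its underside, x along its length. A tub standing in it has its origin 4 mm above the tray's. Target of the orange-lidded tub.
- tray_grey: shallow open grey tray fixed to the table, 112 x 80 mm outside, 104 x 72 mm inside, rim top at 10 mm, floor 4 mm above the table; origin at the centre of its underside, x along its length. A tub standing in it has its origin 4 mm above the tray's. Empty spare place.
- water_cup: pale cup with a dark rim line, 69 mm across, 73 mm high; origin at the centre of its underside. Bystander, loose.
- clay_carton: red pack of clay, 51 x 121 x 34 mm, long along y; origin at the centre of its underside. Bystander, loose.
- loop_tool: modelling tool with wooden handle and a wire loop at each end, 19 x 197 x 11 mm, long along y; origin under its centre. Bystander, loose.

How it is judged:
At the end, for the whole second after the job is handed in: Blue and orange tub each flat in the tray of its colour (13 mm of centre, on its floor); green tub on the blue one, feet in the recesses (within 9 mm, origin 45 to 52.5 mm above, same way lengthwise within 0.25 rad); all upright (0.05 rad) and at rest (horizontal distance between tub_blue and tray_blue below 0.013 m and z of tub_blue in the frame of tray_blue below 0.0065 m and angle between each of tub_blue, tub_orange, tub_green's own z axis and vertical below 0.05 rad and horizontal distance between tub_orange and tray_orange below 0.013 m and z of tub_orange in the frame of tray_orange below 0.0065 m and horizontal distance between tub_green and tub_blue below 0.009 m and z of tub_green in the frame of tub_blue between 0.045 and 0.0525 m and angle between the x axis of tub_green and the x axis of tub_blue, either way round below 0.25 rad and linear speed of each of tub_blue, tub_orange, tub_green below 0.02 m/s); the robot touches nothing.
It fails at once if the water cup is moved more than 20 mm (distance of water_cup from where it was at the start of the episode above 0.02 m).
It fails at once if the clay carton is moved more than 20 mm (distance of clay_carton from where it was at the start of the episode above 0.02 m).
It fails at once if the loop tool is moved more than 20 mm (distance of loop_tool from where it was at the start of the episode above 0.02 m).
It fails at once if a tub is tipped more than 0.5 rad (angle between any of tub_blue, tub_orange, tub_green's own z axis and vertical above 0.5 rad).
It also fails if it takes over 102 s, if anything falls off the work surface, if the arm or the gripper's body presses on something with over 40 N, if the wrist force passes 120 N, or if a joint passes its speed limit or range.

## Working session

There is one attempt and no reset: what is moved stays moved. The work goes in short steps, Python scripts to look and compute and a tool call to move; the robot and the scene stay as the last step left them, time stands still between calls to the robot, and variables do not carry over. Pictures are saved under pics/ and viewed, at most 14 in all, crops included, and the job is handed in when it is done.

```bash
ls; mkdir -p pics; python3 - <<'E'
from rig import robot
import cv2
o=robot.get_obs();print(o['time'],o['position'],o['tool_rot'],o['grip_width'],robot.grip_depth)
for n in ['top','scene']:
    c=robot.camera(n);cv2.imwrite(f'pics/{n}0.png',c['img'][:,:,::-1]);print(n,{k:v for k,v in c.items() if k!='img'})
E
```

```text
pics
0.0 [0.19429282 0.59324967 0.22157462] [ 1.57704353e-01  9.87485769e-01 -1.02889126e-03 -3.65935399e-04] 0.0871093435841414 0.0187
top {'fx': 441.73408562294486, 'fy': 441.73408562294486, 'cx': 321.0695612098006, 'cy': 248.65288265503986, 'k1': -0.04069096078980013, 'xyz': array([ 0.40148934, -0.01085318,  1.04896432]), 'attitude': array([ 0.7076479 , -0.70090951,  0.06135624, -0.06477434])}
scene {'fx': 512.5299568289122, 'fy': 512.5299568289122, 'cx': 316.8349690611061, 'cy': 236.24657578366197, 'k1': -0.092642965221238, 'xyz': array([0.17940506, 0.44345617, 0.81574049]), 'attitude': array([-0.34476185,  0.87943025, -0.30502325,  0.12125397])}
```

View pics/top0.png

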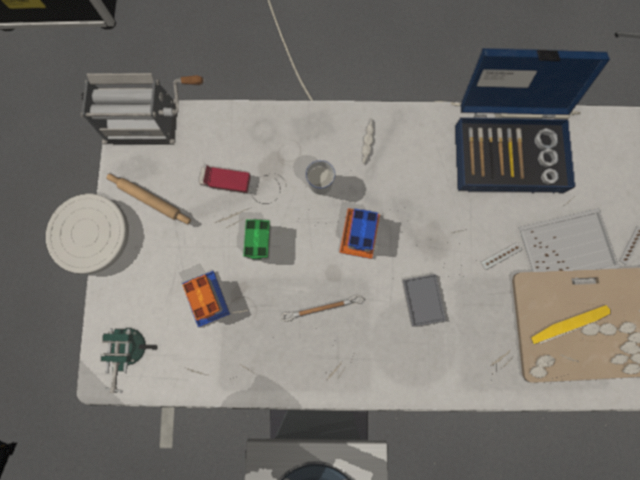

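View pics/scene0.png

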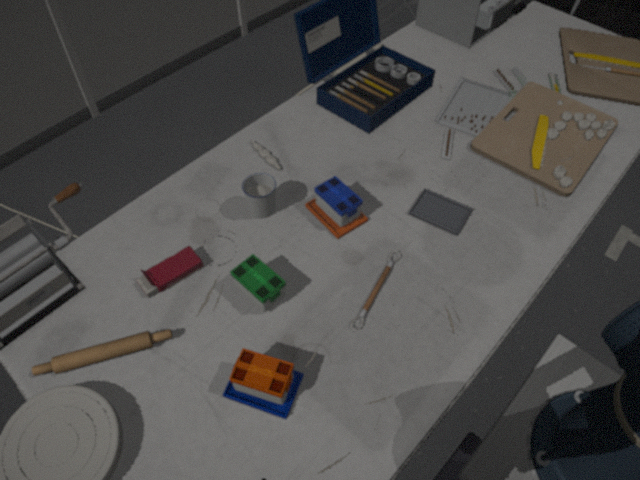

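The top view shows the blue-lidded tub at about (363,229) in the orange tray, and the orange-lidded tub at (205,297) in the blue tray. Green is at (257,239), the grey tray at (426,300), the cup at (321,177), the clay at (226,178) and the tool at (323,307). The scene view shows the same items. Next I'll enlarge both.

```bash
python3 - <<'E'
import cv2
t=cv2.imread('pics/top0.png');s=cv2.imread('pics/scene0.png')
def crop(im,x,y,w,h,k):return cv2.resize(im[y:y+h,x:x+w],None,fx=k,fy=k,interpolation=cv2.INTER_CUBIC)
import numpy as np
# top: orange 4x each tile
a=np.hstack([crop(t,165,260,66,75,6),crop(t,330,195,66,75,6)])
b=np.hstack([crop(t,230,205,66,50,6),crop(t,395,265,66,50,6)])
cv2.imwrite('pics/t1.png',cv2.resize(np.vstack([np.hstack([crop(t,170,260,80,75,5),crop(t,325,195,80,75,5)])]),None,fx=1,fy=1))
cv2.imwrite('pics/s1.png',np.vstack([np.hstack([crop(s,210,335,100,75,4),crop(s,295,170,100,75,4)]),np.hstack([crop(s,220,245,100,75,4),crop(s,400,180,100,75,4)])]))
cv2.imwrite('pics/t1.png',np.vstack([np.hstack([crop(t,170,260,80,60+10,5)[:300],crop(t,325,200,80,70,5)[:300]]),np.hstack([crop(t,220,210,80,60,5),crop(t,390,270,80,60,5)])]))
E
```

```text
(no output)
```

View pics/t1.png

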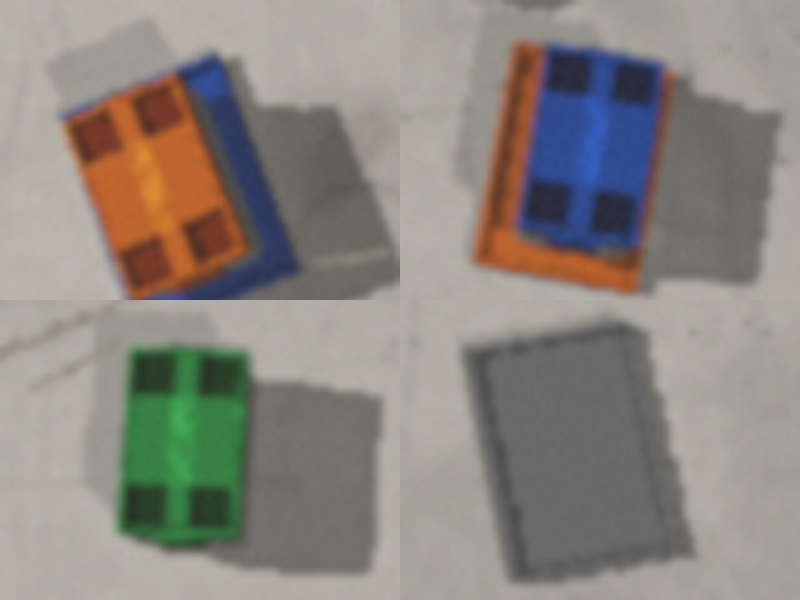

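View pics/s1.png

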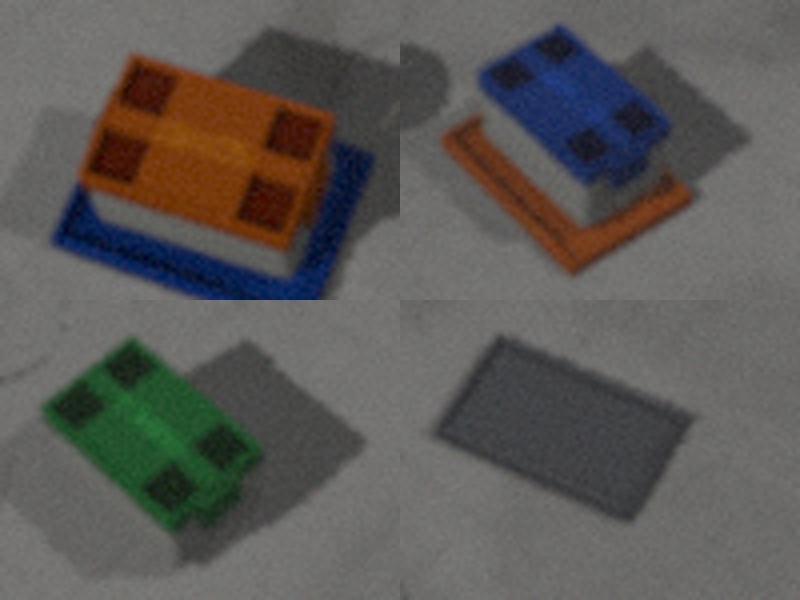

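The enlarged crops show the four dark recesses of each lid and the tray corners clearly. I'll fit the poses from those pixels in both views.

```bash
cat > h.py <<'E'
import numpy as np, cv2
from scipy.optimize import least_squares
from scipy.spatial.transform import Rotation as R
CAL={'top':(441.734,321.0696,248.6529,-0.04069,[0.40148934,-0.01085318,1.04896432],[0.7076479,-0.70090951,0.06135624,-0.06477434]),
'scene':(512.530,316.835,236.2466,-0.092643,[0.17940506,0.44345617,0.81574049],[-0.34476185,0.87943025,-0.30502325,0.12125397])}
def cal(c): return (c['fx'],c['cx'],c['cy'],c['k1'],c['xyz'],c['attitude'])
def proj(C,P):
    f,cx,cy,k,t,q=C
    p=R.from_quat(q).inv().apply(np.asarray(P)-np.asarray(t)); s=p[:,:2]/p[:,2:]
    return s*(1+k*(s**2).sum(1,keepdims=True))*f+[cx,cy]
def pts(tile,org,k): return (np.array(tile,float)+.5)/k-.5+np.array(org)
def fit(obs,x0,zfree=True):
    """obs: list of (C, model pts Nx2, pixels Nx2, dz); returns x,y,z,yaw, residual px"""
    def f(v):
        c,s=np.cos(v[3]),np.sin(v[3]); r=[]
        for C,m,px in obs:
            m=np.array(m); P=np.c_[m@np.array([[c,s],[-s,c]])+v[:2],np.full(len(m),v[2] if zfree else x0[2])]
            r.append((proj(C,P)-px).ravel())
        return np.concatenate(r)
    s=least_squares(f,x0); return s.x,np.sqrt((s.fun**2).mean())
E
python3 - <<'E'
from h import *
T,S=CAL['top'],CAL['scene']
# recess order: image TL,TR,BL,BR in top. Tub x axis ~ world +x = image up, y = image left
m=[(.031,.015),(.031,-.015),(-.031,.015),(-.031,-.015)]
D=dict(orange=(pts([(95,139),(158,110),(147,263),(209,236)],(170,260),5),pts([(117,155),(147,88),(268,202),(294,134)],(210,335),4)),
blue=(pts([(169,74),(235,84),(149,204),(212,213)],(325,200),5),pts([(111,75),(157,47),(186,146),(234,119)],(295,170),4)),
green=(pts([(153,73),(220,76),(145,206),(209,208)],(220,210),5),pts([(78,105),(128,66),(170,187),(222,146)],(220,245),4)))
for n,(a,b) in D.items():
    for o in ([(T,m,a),(S,m,b)],):
        v,r=fit(o,[.45,.1,.05,0.]); print(n,v.round(4),'res',r.round(2))
    for C,p in((T,a),(S,b)):
        v2,r2=fit([(C,m,p)],v,False);print('   single view',v2.round(4),r2.round(2))
h=np.array([(.056,.04),(.056,-.04),(-.056,.04),(-.056,-.04)])
D=dict(orange=(h,pts([(115,42),(278,72),(73,262),(238,292)],(325,200),5),h[[0,2,3]],pts([(42,140),(172,275),(290,195)],(295,170),4)),
blue=(h[[0,1,3]],pts([(62,120),(218,53),(300,270)],(170,260),5),h[[0,3]],pts([(52,243),(372,155)],(210,335),4)),
grey=(h,pts([(65,48),(240,25),(110,282),(287,250)],(390,270),5),h,pts([(35,133),(100,35),(232,220),(293,115)],(400,180),4)))
D['orange']=D['orange']
for n,(ma,a,mb,b) in D.items():
    for z in (True,False):
        o=[(T,ma,a)]+([(S,mb,b)] if n!='blue' else [(S,mb,b)])
        v,r=fit(o,[.45,.1,.01,0.],z);print('tray',n,v.round(4),r.round(2))
E
```

```text
orange [0.4674 0.2641 0.0636 0.4391] res 0.16
   single view [0.4673 0.264  0.0582 0.4426] 0.16
   single view [0.4675 0.2641 0.0636 0.4373] 0.15
blue [ 0.6289 -0.0998  0.0624 -0.1706] res 0.41
   single view [ 0.6279 -0.1004  0.1382 -0.1626] 0.18
   single view [ 0.6298 -0.0995  0.7245 -0.1781] 0.19
green [ 0.6049  0.1446  0.0588 -0.0281] res 0.2
   single view [ 0.6044  0.1443  0.0686 -0.0332] 0.14
   single view [ 0.6052  0.1448  0.0564 -0.0246] 0.1
tray orange [ 0.6299 -0.0976  0.0081 -0.1789] 0.51
tray orange [ 0.6292 -0.097   0.3678 -0.1794] 0.54
tray blue [0.468  0.2656 0.0093 0.4161] 0.43
tray blue [0.4679 0.2656 0.01   0.4158] 0.43
tray grey [ 0.4703 -0.2491  0.009   0.1774] 0.76
tray grey [ 0.4701 -0.2487  0.265   0.1774] 0.76
```

```bash
cat > d.py <<'E'
import sys; from h import *; from rig import robot
# usage: d.py x y z psi(tub yaw) : deltas of TCP in tool axes
o=robot.get_obs(); Rt=R.from_quat(o['tool_rot']); M=Rt.as_matrix(); x,y,z,psi=map(float,sys.argv[1:])
a=np.arctan2(M[1,1],M[0,1]); t=-((psi+np.pi/2-a+np.pi/2)%np.pi-np.pi/2)
D=np.array([x,y,z])-o['position']
print('t',round(o['time'],2),'pos',o['position'].round(4),'tiltz',M[:2,2].round(3),'yangle',a.round(3))
print('before turn',(M.T@D).round(4),'turn',t.round(3),'after turn',((Rt*R.from_euler('z',t)).as_matrix().T@D).round(4))
E
```

>>> tcp_steps(
  steps={"sx": [0,0,0,0,0,0,0,0],"sy": [0,0,0,0,0,0,0,0],"sz": [-0.02,-0.02,-0.02,-0.02,-0.02,-0.02,-0.01,0],"spin": [-0.108,-0.108,-0.108,-0.108,-0.108,-0.108,-0.107,0]},
  jaw=0.087,
)

```text
time: 0.77
position: [0.1952, 0.595, 0.3553]
tool_rot: [-0.218, 0.976, 0.002, 0.002]
ft_force: [0.2, 0.9, -0.3]
grip_width: 0.0871
grip_force: 0.0
```

```bash
python3 d.py 0.4675 0.2645 0.20 0.439
```

```text
t 0.77 pos [0.1952 0.595  0.3553] tiltz [0.003 0.005] yangle 2.011
before turn [-0.1049 -0.4155  0.1544] turn 0.001 after turn [-0.1054 -0.4154  0.1544]
```

>>> tcp_steps(
  steps={"sx": [-0.0075,-0.0075,-0.0075,-0.0075,-0.0075,-0.0075,-0.0075,-0.0075,-0.0075,-0.0075,-0.0075,-0.0075,-0.0075,-0.0075,0,0,0,0],"sy": [-0.03,-0.03,-0.03,-0.03,-0.03,-0.03,-0.03,-0.03,-0.03,-0.03,-0.03,-0.03,-0.03,-0.0255,0,0,0,0],"sz": [0,0,0,0,0,0,0,0,0.015,0.02,0.02,0.02,0.02,0.02,0.02,0.02,0,0],"spin": [0,0,0,0,0,0,0,0,0,0,0,0,0,0,0,0,0,0]},
)

```text
time: 2.27
position: [0.4646, 0.2616, 0.1959]
tool_rot: [-0.216, 0.976, -0.0, -0.002]
ft_force: [0.3, -0.0, 0.1]
grip_width: 0.0868
grip_force: 0.0
```

```bash
python3 d.py 0.4675 0.2645 0.034 0.439
python3 - <<'E'
from h import *; from rig import robot
c=robot.camera('wrist');cv2.imwrite('pics/w1.png',c['img'][:,:,::-1]);print(cal(c))
E
```

```text
t 2.27 pos [0.4646 0.2616 0.1959] tiltz [-0.005 -0.001] yangle 2.007
before turn [-0.0046  0.0013  0.1619] turn -0.003 after turn [-0.0046  0.0013  0.1619]
(335.7871859844058, 323.50606292794583, 242.18868217295676, 0.018823639455596772, array([0.39856119, 0.2307954 , 0.35793031]), array([0.53284525, 0.83562563, 0.11284255, 0.07122017]))
```

View pics/w1.png

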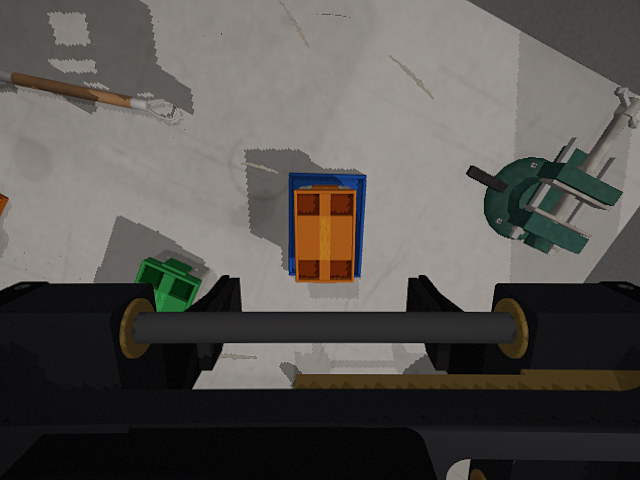

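The wrist view shows the recess centres at about (308,204), (343,204), (308,270) and (342,269). The blue tray's corners are at (290,173), (366,176), (290,275) and (362,278). I'll combine these with the top view.

```bash
python3 - <<'E'
from h import *
W=(335.787,323.506,242.1887,.0188236,[0.39856119,0.2307954,0.35793031],[0.53284525,0.83562563,0.11284255,0.07122017])
m=[(-.031,-.015),(-.031,.015),(.031,-.015),(.031,.015)]
px=np.array([(308,204),(343,204),(308,270),(342,269)],float)
print(fit([(W,m,px)],[.467,.264,.059,.44],False), fit([(W,m,px)],[.467,.264,.059,.44]))
mt=[(.031,.015),(.031,-.015),(-.031,.015),(-.031,-.015)]
a=pts([(95,139),(158,110),(147,263),(209,236)],(170,260),5)
print(fit([(W,m,px),(CAL['top'],mt,a)],[.467,.264,.059,.44]))
h=np.array([(-.056,-.04),(-.056,.04),(.056,-.04),(.056,.04)])
t=np.array([(290,173),(366,176),(290,275),(362,278)],float)
print('tray',fit([(W,h[:2],t[:2])],[.467,.264,.01,.44],False))
print('proj',proj(W,np.array([[.467,.264,.034]])))
E
```

```text
(array([ 0.46809005,  0.2653353 , -0.00584543,  0.43340079]), np.float64(0.725801785588453)) (array([0.46720808, 0.26489594, 0.06297407, 0.43341346]), np.float64(0.637360472394265))
(array([0.46743882, 0.26494093, 0.06192885, 0.43467559]), np.float64(0.4835111076067664))
tray (array([0.46990341, 0.2671718 , 0.01      , 0.39669011]), np.float64(0.9118206878860664))
proj [[324.33754026 229.74146176]]
```

>>> tcp_steps(
  steps={"sx": [-0.0045,0,0,0,0,0,0,0],"sy": [0.0015,0,0,0,0,0,0,0],"sz": [0.02,0.03,0.03,0.03,0.02,0.01,0,0],"spin": [0,0,0,0,0,0,0,0]},
)

```text
time: 2.98
position: [0.4702, 0.2661, 0.0585]
tool_rot: [-0.217, 0.976, 0.0, 0.001]
ft_force: [-0.7, 0.4, 0.5]
grip_width: 0.0869
grip_force: 0.0
```

```bash
python3 d.py 0.4675 0.2648 0.033 0.436
```

```text
t 2.98 pos [0.4702 0.2661 0.0585] tiltz [0.002 0.   ] yangle 2.009
before turn [0.003  0.     0.0254] turn 0.002 after turn [0.003  0.     0.0254]
```

>>> tcp_steps(
  steps={"sx": [0.002,0,0,0],"sy": [0,0,0,0],"sz": [0.0125,0.0125,0,0],"spin": [0,0,0,0]},
)

```text
time: 3.32
position: [0.4686, 0.265, 0.0339]
tool_rot: [-0.217, 0.976, 0.0, 0.001]
ft_force: [0.7, 0.2, 0.3]
grip_width: 0.0868
grip_force: 0.0
```

>>> tcp_steps(
  steps={"sx": [0,0,0,0,0,0],"sy": [0,0,0,0,0,0],"sz": [0,0,0,0,0,0],"spin": [0,0,0,0,0,0]},
  jaw=0.03,
  grip_n=20,
)

```text
time: 3.82
position: [0.4678, 0.2646, 0.0328]
tool_rot: [-0.217, 0.976, -0.0, 0.0]
ft_force: [0.1, 1.2, 0.8]
grip_width: 0.0555
grip_force: 20.1
```

>>> tcp_steps(
  steps={"sx": [0,0,0,0,0,0,0,0,0],"sy": [0,0,0,0,0,0,0,0,0],"sz": [-0.005,-0.01,-0.02,-0.03,-0.03,-0.03,-0.03,-0.03,0],"spin": [0,0,0,0,0,0,0,0,0]},
)

```text
time: 4.57
position: [0.471, 0.2659, 0.2242]
tool_rot: [-0.218, 0.976, 0.001, 0.006]
ft_force: [0.7, 0.1, -1.6]
grip_width: 0.0555
grip_force: 20.2
```

```bash
python3 d.py 0.4702 -0.249 0.20 0.177
```

```text
t 4.57 pos [0.471  0.2659 0.2242] tiltz [0.012 0.004] yangle 2.009
before turn [ 0.2197 -0.4658  0.0222] turn 0.262 after turn [ 0.0918 -0.5068  0.0222]
```

>>> tcp_steps(
  steps={"sx": [0,0,0,0.0054,0.0054,0.0054,0.0054,0.0054,0.0054,0.0054,0.0054,0.0054,0.0054,0.0054,0.0054,0.0054,0.0054,0.0054,0.0054,0.0054],"sy": [0,0,0,-0.03,-0.03,-0.03,-0.03,-0.03,-0.03,-0.03,-0.03,-0.03,-0.03,-0.03,-0.03,-0.03,-0.03,-0.03,-0.03,-0.027],"sz": [0,0,0,0,0,0,0,0,0,0,0,0,0,0,0,0,0,0,0,0],"spin": [0.087,0.087,0.088,0,0,0,0,0,0,0,0,0,0,0,0,0,0,0,0,0]},
)

```text
time: 6.23
position: [0.4654, -0.2521, 0.2172]
tool_rot: [-0.088, 0.996, 0.0, -0.0]
ft_force: [0.7, -0.2, -1.2]
grip_width: 0.0559
grip_force: 20.2
```

>>> tcp_steps(
  steps={"sx": [0,0,0,0,0,0],"sy": [0,0,0,0,0,0],"sz": [0.02,0.03,0.03,0.03,0,0],"spin": [0,0,0,0,0,0]},
)

```text
time: 6.73
position: [0.4647, -0.2495, 0.1062]
tool_rot: [-0.088, 0.996, 0.002, -0.002]
ft_force: [0.3, 0.1, -1.7]
grip_width: 0.056
grip_force: 20.2
```

```bash
python3 d.py 0.4702 -0.249 0.038 0.177
```

```text
t 6.73 pos [ 0.4647 -0.2495  0.1062] tiltz [-0.004  0.003] yangle 1.747
before turn [-0.0057 -0.0008  0.0682] turn -0.001 after turn [-0.0057 -0.0008  0.0682]
```

>>> tcp_steps(
  steps={"sx": [-0.0055,0,0,0,0,0,0,0],"sy": [0,0,0,0,0,0,0,0],"sz": [0.02,0.02,0.02,0.005,0.003,0.003,0.002,0],"spin": [0,0,0,0,0,0,0,0]},
)

```text
time: 7.4
position: [0.4722, -0.2501, 0.0355]
tool_rot: [-0.088, 0.996, -0.001, 0.001]
ft_force: [-0.8, 0.8, -2.1]
grip_width: 0.0558
grip_force: 20.2
```

```bash
python3 d.py 0.4702 -0.249 0.033 0.177
```

```text
t 7.4 pos [ 0.4722 -0.2501  0.0355] tiltz [ 0.001 -0.001] yangle 1.747
before turn [0.0017 0.0014 0.0025] turn -0.001 after turn [0.0017 0.0014 0.0025]
```

>>> tcp_steps(
  steps={"sx": [0,0,0],"sy": [0,0,0],"sz": [0.002,0.002,0],"spin": [0,0,0]},
)

```text
time: 7.65
position: [0.4724, -0.2505, 0.0324]
tool_rot: [-0.088, 0.996, -0.001, 0.001]
ft_force: [-1.4, 0.2, 8.7]
grip_width: 0.0559
grip_force: 20.0
```

>>> tcp_steps(
  steps={"sx": [0,0,0,0,0],"sy": [0,0,0,0,0],"sz": [0,0,0,0,0],"spin": [0,0,0,0,0]},
  jaw=0.087,
)

```text
time: 8.07
position: [0.4715, -0.2496, 0.0304]
tool_rot: [-0.088, 0.996, 0.0, -0.0]
ft_force: [0.1, -0.1, 0.5]
grip_width: 0.0811
grip_force: 0.0
```

>>> tcp_steps(
  steps={"sx": [0,0,0,0,0,0,0],"sy": [0,0,0,0,0,0,0],"sz": [-0.02,-0.03,-0.03,-0.03,-0.03,-0.03,0],"spin": [0,0,0,0,0,0,0]},
)

```text
time: 8.65
position: [0.4746, -0.2519, 0.2062]
tool_rot: [-0.088, 0.996, -0.004, 0.004]
ft_force: [-0.1, -0.4, 0.9]
grip_width: 0.0869
grip_force: 0.0
```

```bash
python3 d.py 0.6289 -0.0998 0.2 -0.172
```

```text
t 8.65 pos [ 0.4746 -0.2519  0.2062] tiltz [ 0.009 -0.008] yangle 1.747
before turn [-0.1786  0.1227  0.0064] turn 0.349 after turn [-0.1259  0.1763  0.0064]
```

>>> tcp_steps(
  steps={"sx": [0,0,0,0,-0.018,-0.018,-0.018,-0.018,-0.018,-0.018,-0.018,0,0,0],"sy": [0,0,0,0,0.0252,0.0252,0.0252,0.0252,0.0252,0.0252,0.0252,0,0,0],"sz": [0,0,0,0,0,0,0,0,0,0,0,0,0,0],"spin": [0.087,0.087,0.087,0.088,0,0,0,0,0,0,0,0,0,0]},
)

```text
time: 9.82
position: [0.6251, -0.0974, 0.1995]
tool_rot: [0.086, 0.996, 0.0, -0.001]
ft_force: [-0.1, -0.6, -0.1]
grip_width: 0.0872
grip_force: 0.0
```

```bash
python3 d.py 0.6289 -0.0998 0.033 -0.172
python3 - <<'E'
from h import *; from rig import robot
c=robot.camera('wrist');cv2.imwrite('pics/w2.png',c['img'][:,:,::-1]);print(cal(c))
E
```

```text
t 9.82 pos [ 0.6251 -0.0974  0.1995] tiltz [-0.002  0.   ] yangle 1.399
before turn [-0.0046 -0.0016  0.1665] turn -0.0 after turn [-0.0046 -0.0016  0.1665]
(335.7871859844058, 323.50606292794583, 242.18868217295676, 0.018823639455596772, array([ 0.55282596, -0.08465562,  0.36135875]), array([0.75846478, 0.63767354, 0.08647863, 0.10307802]))
```

View pics/w2.png

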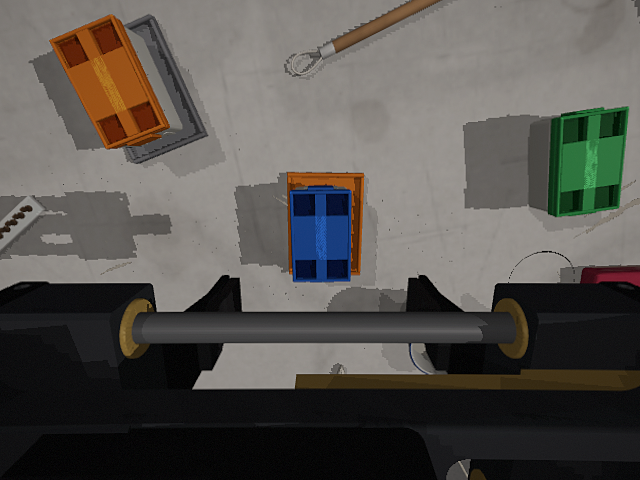

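The wrist view shows the orange tub flat in the grey tray. Blue's recesses are at about (306,204), (337,204), (306,270) and (336,269). The orange tray's corners are (288,172), (363,174), (289,273) and (359,275), and green's recesses are at (574,127), (612,123), (570,200) and (606,197).

```bash
python3 - <<'E'
from h import *
W=(335.787,323.506,242.1887,.0188236,[ 0.55282596, -0.08465562,  0.36135875],[0.75846478, 0.63767354, 0.08647863, 0.10307802])
T,S=CAL['top'],CAL['scene']
m=[(-.031,-.015),(-.031,.015),(.031,-.015),(.031,.015)]
mt=[(.031,.015),(.031,-.015),(-.031,.015),(-.031,-.015)]
D=dict(blue=([(306,204),(337,204),(306,270),(336,269)],pts([(169,74),(235,84),(149,204),(212,213)],(325,200),5),.06),
green=([(574,127),(612,123),(570,200),(606,197)],pts([(153,73),(220,76),(145,206),(209,208)],(220,210),5),.055))
for n,(p,a,z) in D.items():
    p=np.array(p,float)
    print(n,fit([(W,m,p)],[.6,0,z,0],False),fit([(W,m,p),(T,mt,a)],[.6,0,z,0]))
p=np.array([(71,46),(105,32),(110,126),(144,113)],float)
print('orange',fit([(W,m,p)],[.47,-.25,.059,0.17],False))
h=np.array([(-.056,-.04),(-.056,.04),(.056,-.04),(.056,.04)])
t=np.array([(288,172),(363,174),(289,273),(359,275)],float)
print('otray',fit([(W,h,t)],[.63,-.1,.01,-.17],False))
E
```

```text
blue (array([ 0.63024218, -0.10036243, -2.24635704, -0.17749394]), np.float64(0.7900758252348251)) (array([ 0.63004149, -0.10040394,  0.05975375, -0.17545794]), np.float64(0.6878371816230553))
green (array([ 0.60525638,  0.1438545 ,  0.05507289, -0.0386085 ]), np.float64(0.905042269799904)) (array([ 0.60525247,  0.1439054 ,  0.05510724, -0.03782983]), np.float64(0.6847482574166108))
orange (array([ 0.47019533, -0.24876582,  0.16272751,  0.16286129]), np.float64(0.6456318786566))
otray (array([ 0.63079739, -0.09703646,  0.01      , -0.19090963]), np.float64(1.036896686315355))
```

>>> tcp_steps(
  steps={"sx": [-0.005,0,0,0,0,0,0,0],"sy": [-0.002,0,0,0,0,0,0,0],"sz": [0.02,0.03,0.03,0.03,0.02,0.01,0,0],"spin": [0,0,0,0,0,0,0,0]},
)

```text
time: 10.53
position: [0.6304, -0.1013, 0.0608]
tool_rot: [0.087, 0.996, -0.0, -0.0]
ft_force: [0.0, 0.2, 0.8]
grip_width: 0.0868
grip_force: 0.0
```

```bash
python3 d.py 0.6298 -0.1002 0.033 -0.174
```

```text
t 10.53 pos [ 0.6304 -0.1013  0.0608] tiltz [-0. -0.] yangle 1.397
before turn [0.0008 0.0009 0.0278] turn 0.0 after turn [0.0008 0.0009 0.0278]
```

Next I'll grasp and lift it, then carry it to the blue tray.

>>> tcp_steps(
  steps={"sx": [0.0005,0,0,0],"sy": [0.001,0,0,0],"sz": [0.0135,0.0135,0,0],"spin": [0,0,0,0]},
)

```text
time: 10.87
position: [0.6301, -0.0994, 0.0337]
tool_rot: [0.086, 0.996, 0.0, -0.0]
ft_force: [0.2, 0.1, 0.7]
grip_width: 0.0873
grip_force: 0.0
```

>>> tcp_steps(
  steps={"sx": [0,0,0,0,0,0],"sy": [0,0,0,0,0,0],"sz": [0,0,0,0,0,0],"spin": [0,0,0,0,0,0]},
  jaw=0.03,
  grip_n=20,
)

```text
time: 11.37
position: [0.6305, -0.0998, 0.0339]
tool_rot: [0.086, 0.996, -0.001, 0.0]
ft_force: [-0.4, -0.2, 0.6]
grip_width: 0.0558
grip_force: 19.9
```

>>> tcp_steps(
  steps={"sx": [0,0,0,0,0,0,0,0,0],"sy": [0,0,0,0,0,0,0,0,0],"sz": [-0.005,-0.01,-0.02,-0.03,-0.03,-0.03,-0.03,-0.03,0],"spin": [0,0,0,0,0,0,0,0,0]},
)

```text
time: 12.12
position: [0.6341, -0.1003, 0.2264]
tool_rot: [0.086, 0.996, -0.002, 0.007]
ft_force: [1.0, -1.1, -0.8]
grip_width: 0.0558
grip_force: 19.9
```

```bash
python3 d.py 0.4682 0.2655 0.20 0.42
```

```text
t 12.12 pos [ 0.6341 -0.1003  0.2264] tiltz [ 0.013 -0.004] yangle 1.398
before turn [0.2266 0.332  0.0226] turn -0.593 after turn [0.0026 0.4019 0.0226]
```

>>> tcp_steps(
  steps={"sx": [0,0,0,0,0,0,0,0,0,0,0,0,0,0,0,0,0,0,0.0025],"sy": [0,0,0,0,0,0.0287,0.0287,0.0287,0.0287,0.0287,0.0287,0.0287,0.0287,0.0287,0.0287,0.0287,0.0287,0.0287,0.0287],"sz": [0,0,0,0,0,0,0,0,0,0,0,0,0,0,0,0,0,0,0],"spin": [-0.119,-0.119,-0.119,-0.118,-0.118,0,0,0,0,0,0,0,0,0,0,0,0,0,0]},
)

```text
time: 13.7
position: [0.4631, 0.2677, 0.2182]
tool_rot: [-0.208, 0.978, 0.0, -0.0]
ft_force: [0.8, -0.1, -1.9]
grip_width: 0.0561
grip_force: 19.9
```

>>> tcp_steps(
  steps={"sx": [0,0,0,0,0,0],"sy": [0,0,0,0,0,0],"sz": [0.02,0.03,0.03,0.03,0,0],"spin": [0,0,0,0,0,0]},
)

```text
time: 14.2
position: [0.4624, 0.266, 0.1072]
tool_rot: [-0.209, 0.978, -0.0, -0.003]
ft_force: [1.5, -0.5, -0.6]
grip_width: 0.0559
grip_force: 20.0
```

```bash
python3 d.py 0.4682 0.2655 0.038 0.42
```

```text
t 14.2 pos [0.4624 0.266  0.1072] tiltz [-0.005 -0.002] yangle 1.991
before turn [-0.0055 -0.0029  0.0691] turn 0.0 after turn [-0.0055 -0.0029  0.0691]
```

>>> tcp_steps(
  steps={"sx": [-0.0045,0,0,0,0,0,0,0],"sy": [-0.002,0,0,0,0,0,0,0],"sz": [0.02,0.02,0.02,0.005,0.003,0.003,0,0],"spin": [0,0,0,0,0,0,0,0]},
)

```text
time: 14.87
position: [0.4698, 0.2668, 0.0387]
tool_rot: [-0.209, 0.978, 0.0, 0.001]
ft_force: [-0.1, 0.7, -2.5]
grip_width: 0.0558
grip_force: 20.0
```

```bash
python3 d.py 0.4682 0.2655 0.034 0.42
```

```text
t 14.87 pos [0.4698 0.2668 0.0387] tiltz [0.002 0.001] yangle 1.991
before turn [ 0.0021 -0.0006  0.0047] turn 0.0 after turn [ 0.0021 -0.0006  0.0047]
```

>>> tcp_steps(
  steps={"sx": [0.0015,0,0,0],"sy": [0,0,0,0],"sz": [0.003,0.002,0.001,0],"spin": [0,0,0,0]},
)

```text
time: 15.2
position: [0.4682, 0.2658, 0.0335]
tool_rot: [-0.209, 0.978, -0.0, 0.001]
ft_force: [-1.9, -2.0, 11.1]
grip_width: 0.0558
grip_force: 19.9
```

>>> tcp_steps(
  steps={"sx": [0,0,0,0,0],"sy": [0,0,0,0,0],"sz": [0,0,0,0,0],"spin": [0,0,0,0,0]},
  jaw=0.087,
)

```text
time: 15.62
position: [0.4676, 0.266, 0.0314]
tool_rot: [-0.209, 0.978, 0.0, -0.0]
ft_force: [-0.1, 0.2, -0.4]
grip_width: 0.0811
grip_force: 0.0
```

>>> tcp_steps(
  steps={"sx": [0,0,0,0,0,0,0,0],"sy": [0,0,0,0,0,0,0,0],"sz": [-0.02,-0.03,-0.03,-0.03,-0.03,-0.03,0,0],"spin": [0,0,0,0,0,0,0,0]},
)

```text
time: 16.28
position: [0.4687, 0.2664, 0.2033]
tool_rot: [-0.209, 0.978, 0.0, 0.002]
ft_force: [0.6, 0.2, -0.2]
grip_width: 0.0872
grip_force: 0.0
```

```bash
python3 d.py 0.605 0.144 0.2 -0.034
python3 - <<'E'
from h import *; from rig import robot
c=robot.camera('wrist');print(cal(c));w=c['img'][130:330,200:480,::-1]
t=robot.camera('top')['img'][255:335,160:250,::-1]
r=lambda i,k:cv2.resize(i,None,fx=k,fy=k,interpolation=cv2.INTER_CUBIC)
a=np.zeros((400,800,3),np.uint8);a[:,:450]=r(t,5);a[:,450:]=r(w[0:200,35:210],2);cv2.imwrite('pics/w3.png',a)
E
```

```text
t 16.28 pos [0.4687 0.2664 0.2033] tiltz [0.004 0.001] yangle 1.991
before turn [-0.0745 -0.1673  0.0037] turn 0.454 after turn [-0.1404 -0.1177  0.0037]
(335.7871859844058, 323.50606292794583, 242.18868217295676, 0.018823639455596772, array([0.40073097, 0.2361531 , 0.36461254]), array([0.53899999, 0.8309249 , 0.11579103, 0.07506841]))
```

View pics/w3.png

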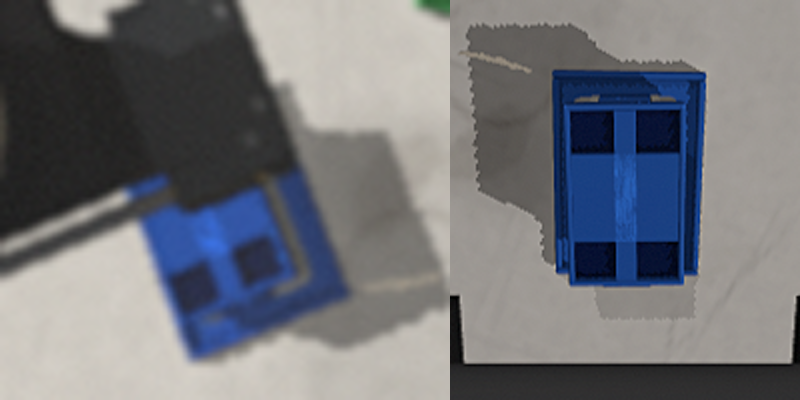

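Blue stands in its tray. In the crop its recesses are at (591,132), (657,131), (595,259) and (657,259), and the tray corners are at (553,71), (706,72), (557,272) and (697,274).

```bash
python3 - <<'E'
from h import *
W=(335.787,323.506,242.1887,.0188236,[0.40073097,0.2361531,0.36461254],[0.53899999,0.8309249,0.11579103,0.07506841])
m=[(-.031,-.015),(-.031,.015),(.031,-.015),(.031,.015)]
h=np.array([(-.056,-.04),(-.056,.04),(.056,-.04),(.056,.04)])
p=pts(np.array([(591,132),(657,131),(595,259),(657,259)])-[450,0],(235,130),2)
t=pts(np.array([(553,71),(706,72),(557,272),(697,274)])-[450,0],(235,130),2)
print(fit([(W,m,p)],[.468,.265,.059,.42],False),fit([(W,m,p)],[.468,.265,.059,.42]))
print(fit([(W,h,t)],[.468,.265,.01,.42],False),fit([(W,h[:2],t[:2])],[.468,.265,.01,.42],False))
E
```

```text
(array([0.46815091, 0.26500165, 0.059     , 0.43307856]), np.float64(0.3187144203676116)) (array([0.46886766, 0.26530738, 0.05558671, 0.43308978]), np.float64(0.15011794861671415))
(array([ 0.46805745,  0.26666101, -0.67236485,  0.40864081]), np.float64(0.763237553542187)) (array([0.46864781, 0.26724094, 0.00941855, 0.41351495]), np.float64(0.4186759431523243))
```

>>> tcp_steps(
  steps={"sx": [0,0,0,0,-0.02,-0.02,-0.02,-0.02,-0.02,-0.02,-0.02,0,0,0],"sy": [0,0,0,0,-0.0168,-0.0168,-0.0168,-0.0168,-0.0168,-0.0168,-0.0168,0,0,0],"sz": [0,0,0,0,0,0,0,0,0,0,0,0,0,0],"spin": [0.1135,0.1135,0.1135,0.1135,0,0,0,0,0,0,0,0,0,0]},
)

```text
time: 17.55
position: [0.602, 0.1437, 0.1995]
tool_rot: [0.017, 1.0, 0.0, -0.002]
ft_force: [-0.4, 0.5, -0.9]
grip_width: 0.0869
grip_force: 0.0
```

```bash
python3 d.py 0.6052 0.144 0.029 -0.034
python3 - <<'E'
from h import *; from rig import robot
c=robot.camera('wrist');print(cal(c));w=c['img'][130:330,200:480,::-1]
cv2.imwrite('pics/w4.png',cv2.resize(w[30:170,60:210],None,fx=4,fy=4,interpolation=cv2.INTER_CUBIC))
E
```

```text
t 17.55 pos [0.602  0.1437 0.1995] tiltz [-0.005  0.   ] yangle 1.537
before turn [-0.0041  0.0004  0.1705] turn -0.0 after turn [-0.0041  0.0004  0.1705]
(335.7871859844058, 323.50606292794583, 242.18868217295676, 0.018823639455596772, array([0.52906534, 0.14639786, 0.36152145]), array([0.71284178, 0.68852674, 0.0926857 , 0.09590042]))
```

View pics/w4.png

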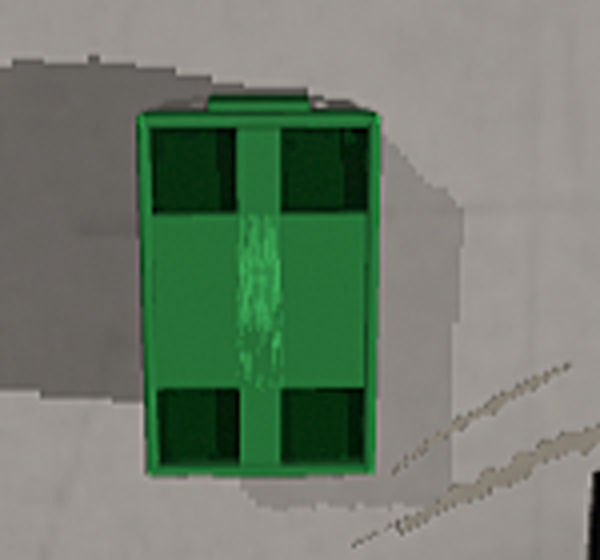

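Green's recess centres in the crop are (194,171), (324,170), (199,426) and (322,425).

```bash
python3 - <<'E'
from h import *
W=(335.787,323.506,242.1887,.0188236,[0.52906534,0.14639786,0.36152145],[0.71284178,0.68852674,0.0926857,0.09590042])
m=[(-.031,-.015),(-.031,.015),(.031,-.015),(.031,.015)]
p=pts([(194,171),(324,170),(199,426),(322,425)],(260,160),4)
print(fit([(W,m,p)],[.605,.144,.055,-.03],False),fit([(W,m,p)],[.605,.144,.055,-.03]))
E
```

```text
(array([ 0.60602834,  0.14475007,  0.055     , -0.02786209]), np.float64(0.13092749132354373)) (array([ 0.60637008,  0.1447429 ,  0.05357572, -0.02786287]), np.float64(0.05934463562740985))
```

>>> tcp_steps(
  steps={"sx": [-0.004,0,0,0,0,0,0,0],"sy": [0,0,0,0,0,0,0,0],"sz": [0.02,0.03,0.03,0.03,0.02,0.01,0,0],"spin": [0,0,0,0,0,0,0,0]},
)

```text
time: 18.27
position: [0.6072, 0.1442, 0.0616]
tool_rot: [0.016, 1.0, 0.0, -0.0]
ft_force: [-0.2, 0.4, -0.7]
grip_width: 0.0868
grip_force: 0.0
```

```bash
python3 d.py 0.6052 0.144 0.03 -0.034
```

```text
t 18.27 pos [0.6072 0.1442 0.0616] tiltz [-0.001  0.   ] yangle 1.538
before turn [ 0.002  -0.0002  0.0316] turn 0.001 after turn [ 0.002  -0.0002  0.0316]
```

>>> tcp_steps(
  steps={"sx": [0.001,0,0,0],"sy": [0,0,0,0],"sz": [0.015,0.0155,0,0],"spin": [0,0,0,0]},
)

```text
time: 18.6
position: [0.6071, 0.1438, 0.0322]
tool_rot: [0.017, 1.0, 0.0, 0.001]
ft_force: [0.5, 0.5, 0.4]
grip_width: 0.0871
grip_force: 0.0
```

>>> tcp_steps(
  steps={"sx": [0,0,0,0,0,0],"sy": [0,0,0,0,0,0],"sz": [0,0,0,0,0,0],"spin": [0,0,0,0,0,0]},
  jaw=0.03,
  grip_n=20,
)

```text
time: 19.1
position: [0.6068, 0.1437, 0.0314]
tool_rot: [0.017, 1.0, 0.0, 0.0]
ft_force: [-0.3, -0.2, 0.7]
grip_width: 0.0558
grip_force: 19.9
```

>>> tcp_steps(
  steps={"sx": [0,0,0,0,0,0,0,0,0],"sy": [0,0,0,0,0,0,0,0,0],"sz": [-0.005,-0.01,-0.02,-0.03,-0.03,-0.03,-0.03,-0.03,0],"spin": [0,0,0,0,0,0,0,0,0]},
)

```text
time: 19.85
position: [0.6105, 0.1439, 0.2237]
tool_rot: [0.017, 1.0, 0.0, 0.007]
ft_force: [1.2, -0.3, -1.1]
grip_width: 0.0557
grip_force: 20.0
```

```bash
python3 d.py 0.4682 0.265 0.20 0.43
```

```text
t 19.85 pos [0.6105 0.1439 0.2237] tiltz [0.014 0.001] yangle 1.537
before turn [0.1466 0.1163 0.0218] turn -0.464 after turn [0.0791 0.1695 0.0218]
```

>>> tcp_steps(
  steps={"sx": [0,0,0,0,0.0113,0.0113,0.0113,0.0113,0.0113,0.0113,0.0113,0,0,0,0,0,0,0],"sy": [0,0,0,0,0.0242,0.0242,0.0242,0.0242,0.0242,0.0242,0.0242,0,0,0,0,0,0,0],"sz": [0,0,0,0,0,0,0,0,0,0,0,0.02,0.03,0.03,0.02,0,0,0],"spin": [-0.116,-0.116,-0.116,-0.116,0,0,0,0,0,0,0,0,0,0,0,0,0,0]},
)

```text
time: 21.35
position: [0.4648, 0.2647, 0.1169]
tool_rot: [-0.213, 0.977, 0.0, 0.001]
ft_force: [-0.1, -0.7, -2.4]
grip_width: 0.0557
grip_force: 20.0
```

```bash
python3 d.py 0.4687 0.265 0.10 0.43
```

```text
t 21.35 pos [0.4648 0.2647 0.1169] tiltz [0.001 0.   ] yangle 2.001
before turn [-0.0037 -0.0013  0.0169] turn 0.0 after turn [-0.0037 -0.0013  0.0169]
```

>>> tcp_steps(
  steps={"sx": [-0.0035,0,0,0,0],"sy": [-0.001,0,0,0,0],"sz": [0.01,0.005,0,0,0],"spin": [0,0,0,0,0]},
)

```text
time: 21.77
position: [0.4677, 0.2651, 0.1013]
tool_rot: [-0.213, 0.977, 0.0, 0.0]
ft_force: [0.1, 0.1, -2.4]
grip_width: 0.0557
grip_force: 20.0
```

```bash
python3 d.py 0.4687 0.265 0.086 0.43
python3 - <<'E'
from h import *; from rig import robot
c=robot.camera('wrist');print(cal(c));cv2.imwrite('pics/w5.png',cv2.resize(c['img'][150:300,230:430,::-1],None,fx=4,fy=4,interpolation=cv2.INTER_CUBIC))
E
```

```text
t 21.77 pos [0.4677 0.2651 0.1013] tiltz [0. 0.] yangle 2.001
before turn [-0.0009 -0.0005  0.0153] turn 0.0 after turn [-0.0009 -0.0005  0.0153]
(335.7871859844058, 323.50606292794583, 242.18868217295676, 0.018823639455596772, array([0.40072985, 0.23443073, 0.26295013]), array([0.53510013, 0.83377125, 0.11458354, 0.07323908]))
```

View pics/w5.png

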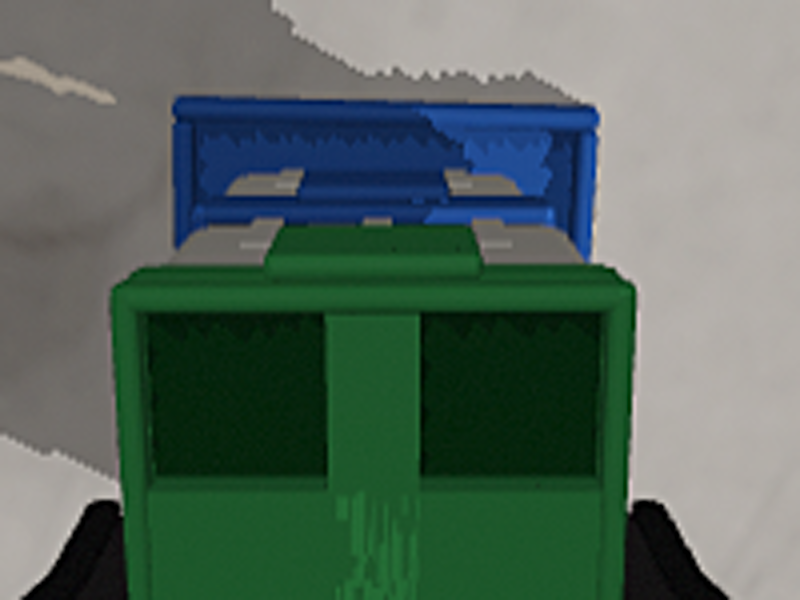

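Laterally, green's clip centre is at 374 and blue's at about 372, an offset under 0.5 mm, and the edges are parallel. I'll lower it.

>>> tcp_steps(
  steps={"sx": [-0.0005,0,0,0,0,0,0],"sy": [-0.0005,0,0,0,0,0,0],"sz": [0.005,0.004,0.003,0.002,0.001,0,0],"spin": [0,0,0,0,0,0,0]},
)

```text
time: 22.4
position: [0.4683, 0.2648, 0.086]
tool_rot: [-0.213, 0.977, -0.0, -0.0]
ft_force: [0.6, -0.8, -2.2]
grip_width: 0.0557
grip_force: 20.0
```

```bash
python3 d.py 0.4687 0.265 0.086 0.43
```

```text
t 22.4 pos [0.4683 0.2648 0.086 ] tiltz [-0. -0.] yangle 2.001
before turn [-0.0004  0.     -0.    ] turn 0.0 after turn [-0.0004  0.     -0.    ]
```

>>> tcp_steps(
  steps={"sx": [0,0,0,0],"sy": [0,0,0,0],"sz": [0.001,0.001,0.001,0],"spin": [0,0,0,0]},
)

```text
time: 22.73
position: [0.4688, 0.2649, 0.0851]
tool_rot: [-0.214, 0.977, -0.0, 0.001]
ft_force: [-2.7, -1.2, 11.4]
grip_width: 0.056
grip_force: 19.9
```

>>> tcp_steps(
  steps={"sx": [0,0,0,0,0],"sy": [0,0,0,0,0],"sz": [0,0,0,0,0],"spin": [0,0,0,0,0]},
  jaw=0.087,
)

```text
time: 23.15
position: [0.4684, 0.2648, 0.0829]
tool_rot: [-0.213, 0.977, -0.0, -0.0]
ft_force: [-0.6, -0.7, 0.1]
grip_width: 0.0811
grip_force: 0.0
```

>>> tcp_steps(
  steps={"sx": [0,0,0,0,0,0],"sy": [0,0,0,0,0,0],"sz": [-0.02,-0.03,-0.03,-0.03,-0.03,0],"spin": [0,0,0,0,0,0]},
)

```text
time: 23.65
position: [0.472, 0.2661, 0.2287]
tool_rot: [-0.214, 0.977, 0.001, 0.006]
ft_force: [0.9, -0.3, 0.7]
grip_width: 0.087
grip_force: 0.0
```

```bash
python3 d.py 0.471 -0.2496 0.2 0.17
```

```text
t 23.65 pos [0.472  0.2661 0.2287] tiltz [0.011 0.004] yangle 2.001
before turn [ 0.2164 -0.4682  0.0268] turn 0.26 after turn [ 0.0885 -0.5082  0.0268]
```

Green seated with contact at 0.085, where fully seated was expected at about 0.0854. The next pick is orange from the grey tray.

>>> tcp_steps(
  steps={"sx": [0,0,0,0.0052,0.0052,0.0052,0.0052,0.0052,0.0052,0.0052,0.0052,0.0052,0.0052,0.0052,0.0052,0.0052,0.0052,0.0052,0.0052,0.0053],"sy": [0,0,0,-0.03,-0.03,-0.03,-0.03,-0.03,-0.03,-0.03,-0.03,-0.03,-0.03,-0.03,-0.03,-0.03,-0.03,-0.03,-0.03,-0.028],"sz": [0,0,0,0,0,0,0,0,0,0,0,0,0,0,0,0,0,0,0,0],"spin": [0.087,0.087,0.086,0,0,0,0,0,0,0,0,0,0,0,0,0,0,0,0,0]},
)

```text
time: 25.32
position: [0.4667, -0.2525, 0.2222]
tool_rot: [-0.085, 0.996, 0.0, -0.0]
ft_force: [0.3, -0.1, 0.0]
grip_width: 0.0869
grip_force: 0.0
```

>>> tcp_steps(
  steps={"sx": [0,0,0,0,0,0,0,0],"sy": [0,0,0,0,0,0,0,0],"sz": [0.02,0.03,0.03,0.03,0.03,0.025,0,0],"spin": [0,0,0,0,0,0,0,0]},
)

```text
time: 25.98
position: [0.466, -0.25, 0.0565]
tool_rot: [-0.085, 0.996, 0.002, -0.002]
ft_force: [-0.2, 0.3, 0.2]
grip_width: 0.0873
grip_force: 0.0
```

```bash
python3 d.py 0.4717 -0.25 0.033 0.172
```

```text
t 25.98 pos [ 0.466  -0.25    0.0565] tiltz [-0.003  0.003] yangle 1.741
before turn [-0.0056 -0.0011  0.0235] turn -0.002 after turn [-0.0056 -0.0011  0.0235]
```

>>> tcp_steps(
  steps={"sx": [-0.0045,0,0,0],"sy": [-0.001,0,0,0],"sz": [0.012,0.0115,0,0],"spin": [0,0,0,0]},
)

```text
time: 26.32
position: [0.4718, -0.251, 0.0346]
tool_rot: [-0.085, 0.996, 0.0, -0.0]
ft_force: [0.3, -0.2, 0.1]
grip_width: 0.0868
grip_force: 0.0
```

>>> tcp_steps(
  steps={"sx": [0,0,0,0,0,0],"sy": [0,0,0,0,0,0],"sz": [0,0,0,0,0,0],"spin": [0,0,0,0,0,0]},
  jaw=0.03,
  grip_n=20,
)

```text
time: 26.82
position: [0.4718, -0.251, 0.0348]
tool_rot: [-0.085, 0.996, -0.0, 0.0]
ft_force: [-0.4, -0.2, 0.8]
grip_width: 0.0556
grip_force: 20.0
```

>>> tcp_steps(
  steps={"sx": [0,0,0,0,0,0,0,0,0],"sy": [0,0,0,0,0,0,0,0,0],"sz": [-0.005,-0.01,-0.02,-0.03,-0.03,-0.03,-0.03,-0.03,0],"spin": [0,0,0,0,0,0,0,0,0]},
)

```text
time: 27.57
position: [0.4747, -0.2533, 0.2263]
tool_rot: [-0.085, 0.996, -0.005, 0.005]
ft_force: [0.5, -0.8, -1.3]
grip_width: 0.0557
grip_force: 20.0
```

```bash
python3 d.py 0.6305 -0.0975 0.20 -0.18
```

```text
t 27.57 pos [ 0.4747 -0.2533  0.2263] tiltz [ 0.01  -0.008] yangle 1.741
before turn [-0.1798  0.1273  0.0265] turn 0.351 after turn [-0.1251  0.1813  0.0265]
```

>>> tcp_steps(
  steps={"sx": [0,0,0,0,-0.0179,-0.0179,-0.0179,-0.0179,-0.0179,-0.0179,-0.0179,0,0,0,0,0,0],"sy": [0,0,0,0,0.0259,0.0259,0.0259,0.0259,0.0259,0.0259,0.0259,0,0,0,0,0,0],"sz": [0,0,0,0,0,0,0,0,0,0,0,0.02,0.03,0.03,0.03,0,0],"spin": [0.088,0.088,0.088,0.087,0,0,0,0,0,0,0,0,0,0,0,0,0]},
)

```text
time: 28.98
position: [0.6257, -0.0945, 0.1077]
tool_rot: [0.09, 0.996, 0.001, -0.003]
ft_force: [-0.5, -0.4, -0.7]
grip_width: 0.056
grip_force: 20.0
```

```bash
python3 d.py 0.6305 -0.0975 0.035 -0.18
```

```text
t 28.98 pos [ 0.6257 -0.0945  0.1077] tiltz [-0.005  0.002] yangle 1.39
before turn [-0.0057 -0.0021  0.0727] turn -0.001 after turn [-0.0057 -0.0021  0.0727]
```

>>> tcp_steps(
  steps={"sx": [-0.005,0,0,0,0,0,0,0],"sy": [-0.002,0,0,0,0,0,0,0],"sz": [0.02,0.02,0.02,0.004,0.003,0.002,0,0],"spin": [0,0,0,0,0,0,0,0]},
)

```text
time: 29.65
position: [0.6332, -0.0984, 0.0421]
tool_rot: [0.09, 0.996, -0.0, 0.001]
ft_force: [-0.4, 0.4, -1.9]
grip_width: 0.0554
grip_force: 20.0
```

```bash
python3 d.py 0.6305 -0.0975 0.035 -0.18
```

```text
t 29.65 pos [ 0.6332 -0.0984  0.0421] tiltz [ 0.003 -0.001] yangle 1.39
before turn [0.0028 0.0004 0.0071] turn -0.001 after turn [0.0028 0.0004 0.0071]
```

>>> tcp_steps(
  steps={"sx": [0.002,0,0,0,0,0],"sy": [0,0,0,0,0,0],"sz": [0.003,0.003,0.001,0.001,0.001,0],"spin": [0,0,0,0,0,0]},
)

```text
time: 30.15
position: [0.6304, -0.0977, 0.0346]
tool_rot: [0.09, 0.996, -0.0, 0.0]
ft_force: [-4.1, 1.6, 14.9]
grip_width: 0.0558
grip_force: 20.0
```

>>> tcp_steps(
  steps={"sx": [0,0,0,0,0],"sy": [0,0,0,0,0],"sz": [0,0,0,0,0],"spin": [0,0,0,0,0]},
  jaw=0.087,
)

```text
time: 30.57
position: [0.6301, -0.0978, 0.0312]
tool_rot: [0.09, 0.996, 0.0, -0.0]
ft_force: [0.8, -0.4, -0.3]
grip_width: 0.081
grip_force: 0.0
```

>>> tcp_steps(
  steps={"sx": [0,0,0,0,0,0,0],"sy": [0,0,0,0,0,0,0],"sz": [-0.02,-0.03,-0.03,-0.03,-0.03,-0.03,-0.03],"spin": [0,0,0,0,0,0,0]},
)

```text
time: 31.15
position: [0.6298, -0.0977, 0.2326]
tool_rot: [0.09, 0.996, 0.0, -0.0]
ft_force: [-0.1, -0.1, 0.4]
grip_width: 0.087
grip_force: 0.0
```

>>> tcp_steps(
  steps={"sx": [0.03,0.03,0.03,0.03,0.03,0.03,0,0,0,0,0,0,0],"sy": [0,0,0,0,0,-0.03,-0.03,-0.03,-0.03,-0.03,-0.03,0,0],"sz": [0,0,0,0,0,0,0,0,0,0,0,0,0],"spin": [0,0,0,0,0,0,0,0,0,0,0,0,0]},
)

```text
time: 32.23
position: [0.4211, -0.2434, 0.2313]
tool_rot: [0.092, 0.996, 0.0, -0.0]
ft_force: [-0.1, 0.8, 0.2]
grip_width: 0.0868
grip_force: 0.0
```

```bash
python3 - <<'E'
from h import *; from rig import robot
t=robot.camera('top')['img'][...,::-1];s=robot.camera('scene')['img'][...,::-1]
cv2.imwrite('pics/f_top.png',t)
r=lambda i,x,y:cv2.resize(i[y:y+75,x:x+100],None,fx=4,fy=4,interpolation=cv2.INTER_CUBIC)
cv2.imwrite('pics/f.png',np.vstack([np.hstack([r(t,160,255),r(t,310,195)]),np.hstack([r(s,210,330),r(s,295,170)])]))
E
```

```text
(no output)
```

View pics/f.png

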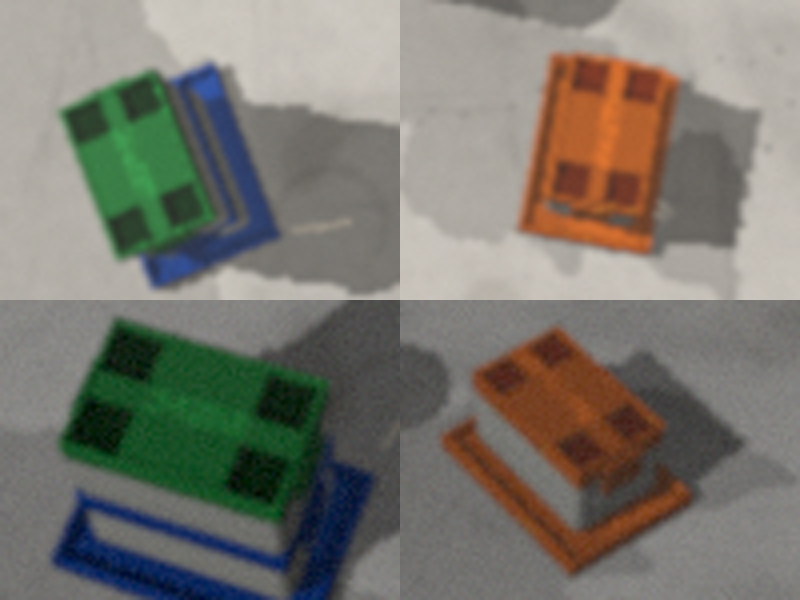

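View pics/f_top.png

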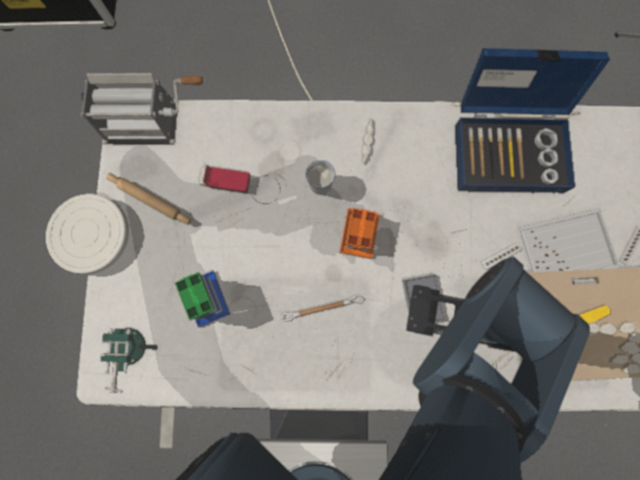

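The final views show green stacked level and parallel on blue in the blue tray, and orange in the orange tray. The cup (321,177), clay and tool haven't moved. I'll do a quick numeric check.

```bash
python3 - <<'E'
from h import *
T,S=CAL['top'],CAL['scene'];mt=[(.031,.015),(.031,-.015),(-.031,.015),(-.031,-.015)]
print(fit([(T,mt,pts([(190,77),(242,85),(172,180),(222,188)],(310,195),4)),(S,mt,pts([(102,78),(152,48),(180,148),(228,121)],(295,170),4))],[.63,-.1,.06,-.18]))
print(fit([(T,mt,pts([(87,121),(141,98),(128,229),(182,204)],(160,255),4)),(S,mt,pts([(97,124),(132,54),(255,172),(288,101)],(210,330),4))],[.468,.265,.11,.43]))
E
```

```text
(array([ 0.63010023, -0.09609453,  0.06300073, -0.17544747]), np.float64(0.4391592825413589))
(array([0.46725467, 0.26508531, 0.11283552, 0.42913433]), np.float64(0.31378648980950313))
```

```bash
python3 -c "
from rig import robot
print(robot.hand_in())"
```

```text
the job is handed in; nothing more can be done
None
```

The job is handed in at about 32 s of the 102 s; no verdict was returned. By my camera measurements, blue and orange stand flat within about 2 mm of their tray centres, green is seated in the blue lid's recesses lengthwise the same way, and the cup, clay and tool look unmoved.

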